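# Put the washed tube upside down on its drying peg

## Task

The washed metal tube lying in the sloping rest has to dry. Stand it upside down, mouth downward, over the tall slim peg (not the short thick one), set it down gently until its rim sits on the foot of that stand, and let go.

Things in the scene. Friction and masses are not known exactly. Their poses are not given: they have to be found in the camera images.
- tube_mid (a point): Centre (half-way along, on the axis) of the loose aluminium tube: a straight round cup, 44 mm outside, 110 mm long, bore 38 mm, 0.09 to 0.19 kg, one end closed, one open. z axis: along the tube towards the open mouth (mouth 55 mm along +z). At the start it lies in the rest, mouth towards the robot and sloping 25 degrees down, centre 85 mm above the bench.
- rest: Fixed steel draining rest under the tube. Origin: underside centre of its 130x76x6 mm foot plate, straight below the tube's centre; x horizontal, away from the mouth. Its V gutter, 33 mm wide, touches only the tube's underside (17 mm and more below the axis): flanks and top are free. A lip reaching up to 14 mm below the axis stops the mouth; lift the tube straight up.
- peg_tip (a point): Tip of the tall slim peg: fixed upright steel rod, 16 mm in diameter, 100 mm above the bench, in the centre of a round foot 90 mm in diameter. Ribs on the foot, tops 14 mm above the bench (86 mm below the tip), carry the tube's rim; the seated tube's centre is then 69 mm above the bench. z up.
- stub_top (a point): Top centre of the short thick peg, not to be used: 52 mm in diameter, too thick for the tube, top 52 mm above the bench, on a fixed round foot 90 mm in diameter. z up.

How it is judged:
By the outcome, as a careful person would: the job done as asked, in the order asked, and still so for the second after the job is handed in, with the robot touching nothing.
It also fails if it takes over 38 s, if anything falls off the work surface, if the arm or the gripper's body presses on something with over 40 N, if the wrist force passes 120 N, or if a joint passes its speed limit or range.

## Robot

A 6-joint arm with a two-finger parallel gripper is mounted at the origin on a cart in front of the work surface, level with it; the furniture and walls round the work are solid. World frame = base frame: x ahead of the robot, y to its left, z up, the work surface at z = 0. Lengths are in m, angles in rad, forces in N, time in s.
With the tool pointing down it reaches from about 0.35 to 0.975 m from the base axis. Payload 4.9 kg.
Tool frame: the origin (TCP) lies at the very end of the fingers, on their centre line; the grasp point (between the pads) lies 19 mm behind it (manip.grasp_offset is the distance from the TCP to the grasp point, in m); z points along the fingers, y is the line along which they close (so a half turn about z gives the same grasp; the last joint's range is limited). The gripper opens to 85 mm and grips with 20 to 120 N. Pads are 22 mm wide; open, the fingers measure 114 mm over their backs; the gripper's body (76 mm by 85 mm) begins 54 mm behind the grasp point. The pads swing forward as they close: fully open they stand 13 mm farther back than shut.
Start: joints at [1.141, 0.053, 1.613, -0, 1.476, -0.119], TCP at [0.191, 0.595, 0.231] pointing down, gripper open.
Joint ranges: [-3.01, 3.01], [-1.01, 2.22], [0.06, 2.58], [-1.02, 4.17], [0.09, 2.62], [-3.14, 3.14]. Speed limits (rad/s): [2.57, 2.57, 3.14, 3.14, 3.14, 3.14].

## Interface

Orientations are given as a unit quaternion [w, x, y, z].
In Python, from plant import manip, eyes, job_done, models gives the robot as it stands.
- The arm moves only by the tool servo_tool, never from a script. Its argument "motion" is one flat list of numbers, 5 for each row, row after row: the opening, from -1 (shut) to 1 (fully open), then the shift along the tool's x, y, z normalised to -1 to 1, where 1 is 120 mm, then the turn about the tool's z normalised to -1 to 1, where 1 is 45 degrees. A call has 1 to 5 rows; each row is the pose to reach, as a shift and turn from the pose commanded when the call began, along the tool's axes at that moment; what a row does not reach only later rows make up. A row lasts 1/8 s, in which the tool goes at most 62.5 mm and 10.7 degrees, less where a joint would pass 70% of its speed; a pose out of reach is approached as far as the arm can. A call with a number of a shift or a turn outside -1 to 1 is refused whole. A call with a gripper value outside its range is refused whole. The fingers move at their own pace and stop on an object; the grip force is fixed at half the most. Time passes only in rows, so rows that repeat a pose let the fingers close. It gives the time, the measured TCP pose, the force, the opening and the grip force at its end, in the units of the state.
- manip.state(): the state, without advancing time (a new reading comes with each control period).
- eyes.grab_frame(name): name is "scene" or "side" or "wrist"; returns (picture, depth): 400x640x3 uint8, red, green, blue; 400x640 float32, m along the optical axis (not along the pixel's ray), 0 where there is no reading.
- eyes.camera_params(name): a dict with "fov_y" (degrees; the focal length in pixels is half the picture's height over the tangent of half this angle, whatever the lens; pixels are square), "cx", "cy" (the principal point, pixels), "D" ([k1, k2, p1, p2, k3] as OpenCV has them; the pictures are not rectified), "pose" (4x4, takes a point from camera to world coordinates); the wrist camera has in their place "T_tool_cam" (4x4, takes a point from camera to tool coordinates, whose origin is the TCP and whose axes are the flange's). Camera axes: x right, y up, looking along -z (the intrinsics and any distortion apply to the point x, -y, -z); pixel columns grow to the right and rows downward; lengths in m; the calibration is good to about 2 mm. A picture is of the moment at which its call begins: read the wrist's pose just before it. camera_params takes no time and is no camera call.
- job_done(): hands the job in; it is judged then, once.
Trained networks look in the newest picture that a camera, given by its name, has taken for a name from the list of things; names that differ only in an ending like _2 or _b are one class to them, and where a whole thing is asked for, a point or a joint stands for the part that bears it (a point fixed in the world has none). Each returns a list of dicts, best first, with "p" (0 to 1); they miss things now and then, are a little off and sometimes report something else, mostly with a low value. They report only what shows in the picture. A call takes as long as a camera call.
- models.regions_of(camera, label): "mask" (400x640 bool, what is visible of it) and "pixel" ([column, row] in pixels, amid what is visible of it).
The state is a dict: "time": time; "joint_pos": joint angles; "joint_vel": joint speeds; "joint_efforts": joint torques, N m; "tool_pos": TCP position; "tool_rot": TCP orientation; "contact_force": force on the tool from outside, world axes, zero at the start; "ft_torque": the same for the moment, N m; "gripper_width": opening from 0.0 (shut) to 1.0 (fully open); "grasp_force": force on a finger pad.
Only numpy, scipy, OpenCV 4.12 (cv2) and the standard library are available. Lean on these libraries where they do the work, as an engineer would, in place of code of your own. Each camera call takes 0.05 s, during which the arm holds its last target. There are 200 camera calls.

## Working session

There is one attempt and no reset: what is moved stays moved. The work goes in short steps, Python scripts to look and compute and a tool call to move; the robot and the scene stay as the last step left them, time stands still between calls to the robot, and variables do not carry over. Pictures are saved under pics/ and viewed, at most 10 in all, crops included, and the job is handed in when it is done.

Besides the shell and the picture viewer there is one more tool, called after "Request:" as a command line: name --argument value ..., lists and objects as JSON in quotes. servo_tool: Moves the arm, as the interface text tells. Its arguments: {"type":"object","properties":{"motion":{"type":"array","items":{"type":"number","minimum":-1,"maximum":1}}},"required":["motion"]}

```bash
mkdir -p pics; cat > h.py <<'E'
import numpy as np, cv2
from plant import manip, eyes, job_done, models
from scipy.spatial.transform import Rotation as R
def Ttool(s=None):
    s=s or manip.state(); T=np.eye(4); q=s["tool_rot"]
    T[:3,:3]=R.from_quat([q[1],q[2],q[3],q[0]]).as_matrix(); T[:3,3]=s["tool_pos"]; return T
def grab(cam):
    T=Ttool(); p=eyes.camera_params(cam); rgb,d=eyes.grab_frame(cam)
    M=np.array(p["pose"]) if "pose" in p else T@np.array(p["T_tool_cam"])
    f=200/np.tan(np.radians(p["fov_y"])/2); K=np.array([[f,0,p["cx"]],[0,f,p["cy"]],[0,0,1.]])
    return rgb,d,M,K,np.array(p["D"],float)
def cloud(d,mask,M,K,D):
    v,u=np.nonzero(mask&(d>0)); n=cv2.undistortPoints(np.stack([u,v],1).astype(float)[:,None],K,D)[:,0]
    z=d[v,u]; P=np.stack([n[:,0]*z,-n[:,1]*z,-z],1); return P@M[:3,:3].T+M[:3,3]
def save(rgb,name): cv2.imwrite("pics/"+name,rgb[:,:,::-1])
E
python3 - <<'E'
from h import *
print(np.round(Ttool(),3))
ims=[]
for c in("scene","side"):
    rgb,d,M,K,D=grab(c); print(c,np.round(M,2).tolist())
    im=rgb.copy()
    for l in("tube_mid","rest","peg_tip","stub_top"):
        for r in models.regions_of(c,l)[:2]:
            P=cloud(d,r["mask"],M,K,D)
            print(l,round(r["p"],2),np.round(r["pixel"]),len(P),np.round(np.median(P,0),3),np.round(np.percentile(P,2,axis=0),3),np.round(np.percentile(P,98,axis=0),3))
    ims.append(cv2.resize(im,(480,300)))
save(np.vstack(ims),"a.png")
E
```

```text
[[-0.952  0.306 -0.001  0.191]
 [ 0.306  0.952 -0.002  0.594]
 [ 0.    -0.002 -1.     0.23 ]
 [ 0.     0.     0.     1.   ]]
scene [[0.88, 0.19, -0.43, 0.14], [-0.47, 0.37, -0.8, -0.69], [0.01, 0.91, 0.42, 0.45], [0.0, 0.0, 0.0, 1.0]]
tube_mid 0.75 [247. 175.] 707 [0.412 0.192 0.09 ] [0.371 0.162 0.047] [0.464 0.223 0.121]
rest 0.16 [329. 218.] 843 [ 0.543 -0.004  0.014] [ 0.512 -0.029  0.001] [0.591 0.045 0.052]
peg_tip 0.71 [363. 279.] 1527 [ 0.498 -0.223  0.009] [ 0.461 -0.26  -0.001] [ 0.544 -0.176  0.094]
stub_top 0.74 [330. 217.] 833 [ 0.543 -0.004  0.016] [ 0.513 -0.029  0.001] [0.59  0.044 0.052]
side [[-0.99, 0.06, -0.12, 0.42], [-0.14, -0.58, 0.81, 0.66], [-0.02, 0.82, 0.58, 0.58], [0.0, 0.0, 0.0, 1.0]]
tube_mid 0.71 [361. 287.] 1537 [0.422 0.221 0.098] [0.369 0.176 0.06 ] [0.469 0.248 0.123]
rest 0.67 [356. 318.] 2356 [0.426 0.217 0.006] [0.359 0.173 0.001] [0.482 0.264 0.069]
peg_tip 0.59 [336. 187.] 645 [ 0.504 -0.207  0.01 ] [ 0.465 -0.253  0.   ] [ 0.543 -0.171  0.093]
stub_top 0.69 [303. 241.] 1008 [0.55  0.035 0.014] [ 0.514 -0.004  0.003] [0.592 0.059 0.052]
```

View pics/a.png

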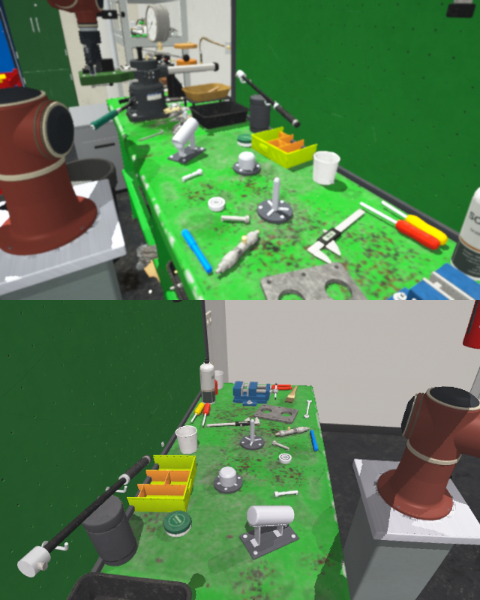

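The tube lies in its rest at about (0.42, 0.20). The stub is at about (0.55, 0.015), with a yellow bin behind it. The peg is at about (0.50, -0.215). Next I'll fit these shapes.

```bash
cat >> h.py <<'E'
from scipy.optimize import least_squares
def seg(c,l):
    r=models.regions_of(c,l); return r[0] if r else None
def fit_tube_rest(P,x0=(0.42,0.205,0.085,0.)):
    # yaw = direction of horizontal projection of CLOSED end (away from mouth); tilt 25 deg
    def res(x):
        a=np.array([np.cos(x[3])*np.cos(.4363),np.sin(x[3])*np.cos(.4363),np.sin(.4363)])
        q=P-x[:3]; t=q@a; rad=np.linalg.norm(q-t[:,None]*a,axis=1)-.022
        return np.where(rad<-.001, np.minimum(abs(rad),abs(abs(t)-.055)), rad) if 0 else rad
    r=least_squares(res,x0,loss="soft_l1",f_scale=.0015); x=r.x
    a=np.array([np.cos(x[3])*np.cos(.4363),np.sin(x[3])*np.cos(.4363),np.sin(.4363)])
    t=(P-x[:3])@a; lo,hi=np.percentile(t,[1,99]); return x,a,lo,hi,np.median(abs(r.fun))
def fit_circ(P,r,x0):
    f=least_squares(lambda c:np.linalg.norm(P[:,:2]-c,axis=1)-r,x0,loss="soft_l1",f_scale=.001); return f.x,np.median(abs(f.fun))
E
python3 - <<'E'
from h import *
A=[]
for c in("scene","side"):
    rgb,d,M,K,D=grab(c)
    for l in("tube_mid","peg_tip","stub_top"):
        r=seg(c,l)
        if r is None: print(c,l,"none");continue
        m=cv2.erode(r["mask"].astype(np.uint8),np.ones((3,3)))>0
        P=cloud(d,m if l[0]=="t" else r["mask"],M,K,D)
        if l=="tube_mid": A.append(P); x,a,lo,hi,e=fit_tube_rest(P); print(c,np.round(x,4),lo,hi,e)
        elif l=="peg_tip":
            Q=P[(P[:,2]>.03)&(P[:,2]<.105)]; print(c,l,len(Q),Q[:,2].max(),fit_circ(Q,.008,Q.mean(0)[:2]+M[:2,2]*-.008))
        else:
            Q=P[(P[:,2]>.02)&(P[:,2]<.045)]; T=P[P[:,2]>.048]
            print(c,l,len(Q),fit_circ(Q,.026,Q.mean(0)[:2]-M[:2,2]*.02),len(T),T.mean(0),(T.min(0)+T.max(0))/2,np.ptp(T,axis=0))
x,a,lo,hi,e=fit_tube_rest(np.vstack(A)); print(np.round(x,4),a,lo,hi,e, x[:3]+a*(lo+hi)/2)
E
```

```text
scene [0.9796 0.5891 0.4001 0.6006] -0.8048487314875521 -0.704988631662672 0.001037726355198127
scene peg_tip 292 0.09949701772416286 (array([ 0.50440071, -0.2154712 ]), np.float64(0.000579516860757719))
scene stub_top 218 (array([0.55528227, 0.01518518]), np.float64(0.000669405382024861)) 130 [0.5527694  0.01096154 0.05068104] [0.55340518 0.01129761 0.05032097] [0.04410996 0.04374138 0.00459991]
side [0.5543 0.2896 0.1568 0.5642] -0.22329342688006523 -0.11723078387617089 0.0007789256634800328
side peg_tip 122 0.09626316882006242 (array([ 0.50345861, -0.21517058]), np.float64(0.0006977965569799158))
side stub_top 212 (array([0.55482283, 0.01505508]), np.float64(0.000621957875647363)) 201 [0.5538293  0.01955665 0.0508031 ] [0.55478148 0.01881477 0.05090628] [0.04420533 0.04040161 0.0056828 ]
[0.5652 0.2981 0.1634 0.5718] [0.76217578 0.49041476 0.42258898] -0.24357529873541112 -0.1326066578231353 0.0008343938041273074 [0.42186583 0.20589537 0.08387736]
```

```bash
cat >> h.py <<'E'
def plan(wps,T=None):
    """wps: (x,y,z,yaw_deg of tool y axis); prints per-call shift/0.12 in tool axes and turn/45"""
    T=Ttool() if T is None else T; p=T[:3,3].copy(); yaw=np.degrees(np.arctan2(T[1,1],T[0,1]))
    for w in wps:
        y=np.radians(yaw); ty=np.array([np.cos(y),np.sin(y),0]); tz=np.array([0,0,-1.]); tx=np.cross(ty,tz)
        dp=np.array(w[:3])-p; dyaw=(w[3]-yaw+180)%360-180
        print(np.round([dp@tx/.12,dp@ty/.12,dp@tz/.12,-dyaw/45],3)); p=np.array(w[:3]); yaw=w[3]
E
python3 - <<'E'
from h import *
H=np.zeros((14,11)); 
for c in("scene","side"):
    rgb,d,M,K,D=grab(c); P=cloud(d,d>0,M,K,D)
    for p in P[::2]:
        i=int((p[1]+.30)//.05); j=int((p[0]-.30)//.05)
        if 0<=i<14 and 0<=j<11 and p[2]<.5: H[i,j]=max(H[i,j],p[2])
print("rows y=-.30.. cols x=.30.. (mm)")
for i in range(14): print(round(-.3+.05*i,2),(H[i]*1000).astype(int))
plan([(.25,.52,.23,32),(.32,.43,.23,-8),(.38,.33,.2,-45),(.43,.235,.18,-57.2)])
E
```

```text
rows y=-.30.. cols x=.30.. (mm)
-0.3 [ 21  34  22  13  12   2   1   1   2 489 491]
-0.25 [  1  12  17  98 101   1   1   1   1 491 493]
-0.2 [  1  13  12  12  14   1   0  78  78 493 494]
-0.15 [  1  15  14   1   2   3   1  77  78 494 499]
-0.1 [  1   2   1   1   1   1   1   2   1 496 499]
-0.05 [  2   1   1   1  51  52   2  55  56 495 499]
0.0 [ 11  12  15   1  53  53   1  55  47 492 499]
0.05 [  2  11  16   1  11  13   1  55  45 499 499]
0.1 [  2   8   4   1   2   1  54  57  51 499 499]
0.15 [  5  97 109  96   2   2  28  55  56 496 499]
0.2 [  4  97 125 124   2   2  28  27   2 498 499]
0.25 [  2   2  10 108   3   3   2   3 150 486 499]
0.3 [  2   2   2   2   2   2   2   2 149 450 499]
0.35 [  1   2  33  32   2  63  63  63  63 448 499]
[-0.658 -0.445  0.011  0.893]
[-0.945  0.097  0.     0.889]
[-0.756  0.611  0.25   0.822]
[-0.265  0.854  0.167  0.271]
```

Request:
servo_tool --motion '[1,-0.66,-0.445,0.01,0.89,1,-0.66,-0.445,0.01,0.89,1,-0.66,-0.445,0.01,0.89,1,-0.66,-0.445,0.01,0.89]'

```text
time: 1.5
tool_pos: [0.2506, 0.5196, 0.2302]
tool_rot: [-0.0, 0.486, 0.874, 0.0]
contact_force: [-0.6, -0.5, 0.1]
gripper_width: 0.996
grasp_force: 0.0
```

Request:
servo_tool --motion '[1,-0.945,0.1,0,0.89,1,-0.945,0.1,0,0.89,1,-0.945,0.1,0,0.89,1,-0.945,0.1,0,0.89]'

```text
time: 2.0
tool_pos: [0.3213, 0.4297, 0.2303]
tool_rot: [-0.0, 0.756, 0.654, 0.0]
contact_force: [0.4, 0.1, 0.3]
gripper_width: 0.998
grasp_force: 0.0
```

Request:
servo_tool --motion '[1,-0.76,0.61,0.25,0.82,1,-0.76,0.61,0.25,0.82,1,-0.76,0.61,0.25,0.82,1,-0.76,0.61,0.25,0.82]'

```text
time: 2.5
tool_pos: [0.3811, 0.3291, 0.1999]
tool_rot: [-0.0, 0.924, 0.382, -0.0]
contact_force: [0.8, 0.5, 0.1]
gripper_width: 1.0
grasp_force: 0.0
```

Request:
servo_tool --motion '[1,-0.265,0.855,0.17,0.27,1,-0.265,0.855,0.17,0.27,1,-0.265,0.855,0.17,0.27,1,-0.265,0.855,0.17,0.27]'

```text
time: 3.0
tool_pos: [0.431, 0.2353, 0.1799]
tool_rot: [-0.0, 0.959, 0.284, 0.0]
contact_force: [0.2, -0.2, -0.1]
gripper_width: 1.003
grasp_force: 0.0
```

```bash
python3 - <<'E'
from h import *
rgb,d,M,K,D=grab("wrist"); save(rgb,"w1.png"); r=seg("wrist","tube_mid")
if r:
    m=cv2.erode(r["mask"].astype(np.uint8),np.ones((5,5)))>0
    P=cloud(d,m,M,K,D); print(r["p"],r["pixel"],len(P),np.ptp(P,axis=0))
    P=P[np.linalg.norm(P-np.array([.422,.206,.084]),axis=1)<.075]
    x,a,lo,hi,e=fit_tube_rest(P[::5],(.422,.206,.084,.572)); print(x,lo,hi,e,x[:3]+a*(lo+hi)/2)
    c=np.array(x[:3]); c=c-a*((c[2]-.085)/a[2]); print("centre at z=.085",c)
plan([(.4449,.2206,.15,-57.2),(.4449,.2206,.075,-57.2)])
E
```

```text
0.61 [344.7, 218.8] 4651 [0.1028317  0.08322475 0.05295612]
[0.56646699 0.30062629 0.16652074 0.57976631] -0.23940687569573846 -0.13641537161480144 0.00044971999656128955 [0.423989   0.20732679 0.08711157]
centre at z=.085 [0.42020036 0.20484586 0.085     ]
[0.028 0.171 0.251 0.007]
[ 0.     0.     0.625 -0.   ]
```

View pics/w1.png

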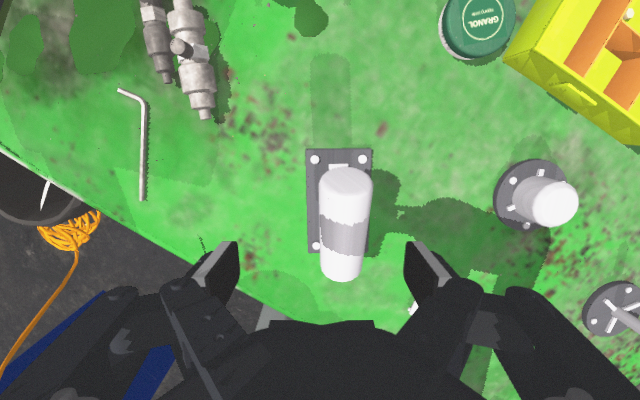

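The wrist view shows the tube near (345, 220) with its closed end up-screen, and the fits agree. I'll go down around it 30 mm from the centre, on the closed-end side.

Request:
servo_tool --motion '[1,0.028,0.171,0.25,0,1,0.028,0.171,0.25,0,1,0.028,0.171,0.5,0,1,0.028,0.171,0.7,0,1,0.028,0.171,0.87,0]'

```text
time: 3.72
tool_pos: [0.4449, 0.2209, 0.0756]
tool_rot: [-0.0, 0.959, 0.285, 0.0]
contact_force: [0.8, -0.3, 0.9]
gripper_width: 1.001
grasp_force: 0.0
```

Request:
servo_tool --motion '[0.2,0,0,0,0,0.1,0,0,0,0,-0.3,0,0,0,0,-0.3,0,0,0,0,-0.3,0,0,0,0]'

```text
time: 4.35
tool_pos: [0.4454, 0.2212, 0.0775]
tool_rot: [-0.001, 0.959, 0.284, 0.001]
contact_force: [-4.9, 3.2, 4.7]
gripper_width: 0.509
grasp_force: 60.6
```

Request:
servo_tool --motion '[-0.4,0,0,-0.1,0,-0.4,0,0,-0.25,0,-0.4,0,0,-0.5,0,-0.4,0,0,-0.8,0,-0.4,0,0,-0.8,0]'

```text
time: 4.97
tool_pos: [0.4478, 0.2204, 0.1766]
tool_rot: [0.0, 0.959, 0.284, 0.005]
contact_force: [0.8, 0.8, -1.0]
gripper_width: 0.503
grasp_force: 61.1
```

```bash
python3 - <<'E'
from h import *
ims=[]
for c in("side","scene"):
    rgb,d,M,K,D=grab(c); r=seg(c,"tube_mid"); u,v=(r or {"pixel":(330,250)})["pixel"]; print(c,u,v)
    u=int(np.clip(u,100,539));v=int(np.clip(v,80,319)); ims.append(cv2.resize(rgb[v-80:v+80,u-100:u+100],(500,400))[:300])
save(np.vstack(ims),"l1.png")
# push set-up: mouth direction -y (tool y at 0 deg); stub axis (.555,.015)
print(manip.state()["tool_pos"])
plan([(.5,.22,.17,-20),(.555,.2,.13,0)])
E
```

```text
side 373.1 245.6
scene 240.9 140.4
[0.4442276  0.21936059 0.17003046]
[ 0.393  0.249  0.    -0.821]
[ 0.     0.488  0.333 -0.444]
```

View pics/l1.png

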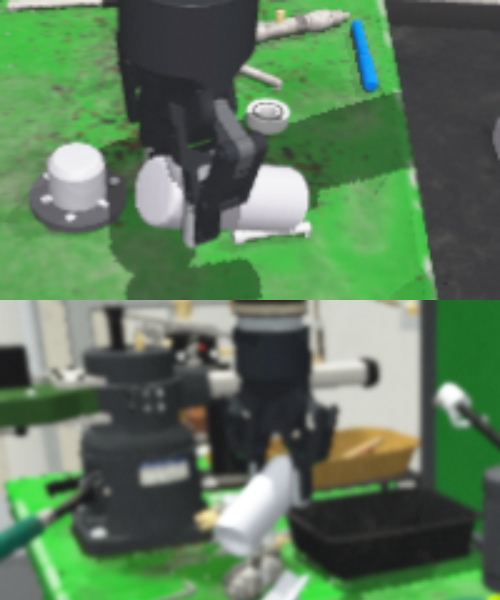

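The tube is held firmly at its original slope, but the tool can't tilt, so the tube has to turn within the pads. I'll press its upper rim sideways against the tall peg while raising the tool along an arc, so the tube swings mouth-down.

```bash
python3 - <<'E'
from h import *
plan([(.485,.115,.17,-30),(.504,.0,.17,-8),(.504,-.1,.13,0)])
E
```

```text
[-0.189  0.914  0.    -0.599]
[-0.751  0.616  0.    -0.489]
[-0.825  0.116  0.333 -0.178]
```

Request:
servo_tool --motion '[-0.4,-0.09,0.45,0,-0.3,-0.4,-0.19,0.915,0,-0.6,-0.4,-0.19,0.915,0,-0.6]'

```text
time: 5.55
tool_pos: [0.4857, 0.1125, 0.1696]
tool_rot: [-0.0, 0.866, 0.501, -0.001]
contact_force: [0.0, 0.5, -1.2]
gripper_width: 0.503
grasp_force: 61.3
```

Request:
servo_tool --motion '[-0.4,-0.37,0.3,0,-0.24,-0.4,-0.75,0.615,0,-0.49,-0.4,-0.75,0.615,0,-0.49]'

```text
time: 5.92
tool_pos: [0.5041, -0.0023, 0.1696]
tool_rot: [-0.001, 0.755, 0.656, -0.001]
contact_force: [-0.5, 0.3, -1.6]
gripper_width: 0.505
grasp_force: 61.4
```

Request:
servo_tool --motion '[-0.4,-0.4,0.06,0.16,-0.09,-0.4,-0.825,0.115,0.33,-0.18,-0.4,-0.825,0.115,0.33,-0.18]'

```text
time: 6.3
tool_pos: [0.5023, -0.1015, 0.1279]
tool_rot: [-0.003, 0.707, 0.707, -0.002]
contact_force: [1.0, 0.7, -1.7]
gripper_width: 0.504
grasp_force: 61.4
```

```bash
cat >> h.py <<'E'
def cylfit(P,c0,a0,r=.022):
    a0=np.array(a0)/np.linalg.norm(a0); e1=np.cross(a0,[1,.01,0]); e1/=np.linalg.norm(e1); e2=np.cross(a0,e1)
    def ax(x): a=a0+x[2]*e1+x[3]*e2; return a/np.linalg.norm(a), np.array(c0)+x[0]*e1+x[1]*e2
    def res(x):
        a,c=ax(x); q=P-c; return np.linalg.norm(q-(q@a)[:,None]*a,axis=1)-r
    f=least_squares(res,[0,0,0,0],loss="soft_l1",f_scale=.0015); a,c=ax(f.x); t=(P-c)@a; lo,hi=np.percentile(t,[1,99])
    return a,c,lo,hi,np.median(abs(f.fun))
def tubenow(c0,a0,cams=("scene","side")):
    A=[]
    for c in cams:
        rgb,d,M,K,D=grab(c); r=seg(c,"tube_mid")
        if r is None: print(c,"no tube"); continue
        m=cv2.erode(r["mask"].astype(np.uint8),np.ones((3,3)))>0; P=cloud(d,m,M,K,D)
        P=P[np.linalg.norm(P-np.array(c0),axis=1)<.08]; print(c,round(r["p"],2),np.round(r["pixel"]),len(P))
        if len(P)>50: A.append(P)
    P=np.vstack(A); a,c,lo,hi,e=cylfit(P,c0,a0)
    print("axis",np.round(a,3),"tilt below horiz",round(np.degrees(np.arcsin(-a[2])),1),"ends",np.round(c+a*lo,4),np.round(c+a*hi,4),"res",round(e,5))
    return a,c
E
python3 - <<'E'
from h import *
T=Ttool(); print(np.round(T,4)); g=T[:3,3]+[0,0,.019]
a0=np.array([0,-.906,-.42]); tubenow(g+.03*a0,a0)
plan([(.504,-.1,.075,0)])
E
```

```text
[[ 0.0011  1.     -0.0067  0.5023]
 [ 1.     -0.0011  0.0018 -0.1015]
 [ 0.0018 -0.0067 -1.      0.1279]
 [ 0.      0.      0.      1.    ]]
scene 0.65 [345. 203.] 972
side 0.79 [334. 165.] 226
axis [-0.    -0.915 -0.403] tilt below horiz 23.8 ends [ 0.5017 -0.0757  0.1578] [ 0.5016 -0.1812  0.1113] res 0.0011
[-0.011 -0.007  0.471  0.005]
```

Request:
servo_tool --motion '[-0.6,0,0.012,0.3,0,-0.6,0,0.012,0.51,0,-0.6,-0.07,0.012,0.51,0,-0.6,-0.14,0.012,0.51,0,-0.6,-0.14,0.012,0.51,0]'

```text
time: 7.12
tool_pos: [0.5077, -0.1173, 0.0725]
tool_rot: [0.002, 0.706, 0.708, 0.001]
contact_force: [0.5, -0.1, -0.5]
gripper_width: 0.503
grasp_force: 61.4
```

```bash
python3 - <<'E'
from h import *
s=manip.state(); T=Ttool(); print(np.round(T[:3,3],4),s["contact_force"])
p=T[:3,3]; W=-.2073
for th,co in[(25,70),(35,73),(45,76),(55,78),(65,77),(75,72),(85,67),(90,63)]:
    t=np.radians(th); y=W+.085*np.cos(t)+.022*np.sin(t); z=co/1e3+.085*np.sin(t)-.022*np.cos(t)-.019
    print(th,np.round([y,z],4),"tx",round((y-p[1])/.12,3),"tz",round(-(z-p[2])/.12,3))
E
```

```text
[ 0.5077 -0.1173  0.0725] [ 0.49028464 -0.0702225  -0.48343451]
25 [-0.121  0.067] tx -0.03 tz 0.046
35 [-0.1251  0.0847] tx -0.065 tz -0.102
45 [-0.1316  0.1015] tx -0.119 tz -0.242
55 [-0.1405  0.116 ] tx -0.193 tz -0.363
65 [-0.1514  0.1257] tx -0.284 tz -0.444
75 [-0.1641  0.1294] tx -0.389 tz -0.474
85 [-0.178   0.1308] tx -0.506 tz -0.486
90 [-0.1853  0.129 ] tx -0.567 tz -0.471
```

Request:
servo_tool --motion '[-0.6,0,0,0.0,0,-0.6,0,0,0,0]'

```text
time: 7.38
tool_pos: [0.5066, -0.1164, 0.071]
tool_rot: [0.0, 0.706, 0.708, 0.0]
contact_force: [-0.1, 0.2, -0.2]
gripper_width: 0.502
grasp_force: 61.4
```

```bash
python3 - <<'E'
from h import *
print(np.round(Ttool()[:3,3],4)); rgb,d,M,K,D=grab("wrist"); save(rgb,"w2.png"); print(np.round(Ttool()[:3,3],4))
a0=np.array([0,-.906,-.42]); tubenow(Ttool()[:3,3]+[0,0,.019]+.03*a0,a0)
E
```

```text
[ 0.5066 -0.1164  0.071 ]
[ 0.5065 -0.1163  0.0709]
scene 0.64 [346. 228.] 815
side 0.87 [334. 181.] 230
axis [ 0.003 -0.913 -0.409] tilt below horiz 24.1 ends [ 0.5064 -0.0928  0.1005] [ 0.5068 -0.1958  0.0544] res 0.00093
```

View pics/w2.png

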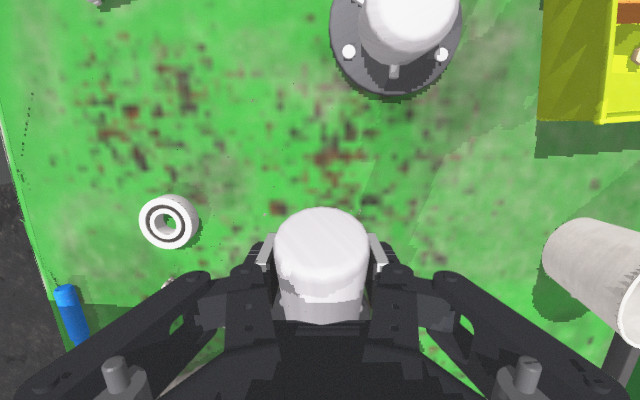

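Request:
servo_tool --motion '[-0.8,-0.02,-0.02,0,0,-0.8,-0.05,-0.02,-0.02,0,-0.8,-0.075,-0.02,-0.11,0,-0.8,-0.1,-0.02,-0.18,0,-0.8,-0.13,-0.02,-0.25,0]'

```text
time: 8.25
tool_pos: [0.5024, -0.1292, 0.0988]
tool_rot: [-0.004, 0.706, 0.708, 0.001]
contact_force: [-0.4, 7.9, -4.5]
gripper_width: 0.507
grasp_force: 64.1
```

```bash
python3 - <<'E'
from h import *
p=Ttool()[:3,3]; print(np.round(p,4))
a0=np.array([0,-.77,-.64]); tubenow(p+[0,0,.019]+.03*a0,a0)
E
```

```text
[ 0.5024 -0.1292  0.0988]
scene 0.93 [347. 225.] 1026
side 0.67 [336. 172.] 238
axis [-0.005 -0.763 -0.646] tilt below horiz 40.3 ends [ 0.5023 -0.1081  0.135 ] [ 0.5017 -0.1939  0.0624] res 0.00084
```

Request:
servo_tool --motion '[-0.8,-0.035,0.01,-0.06,0,-0.8,-0.072,0.01,-0.125,0,-0.8,-0.115,0.01,-0.17,0,-0.8,-0.165,0.01,-0.205,0,-0.8,-0.22,0.01,-0.225,0]'

```text
time: 9.07
tool_pos: [0.5041, -0.1534, 0.1271]
tool_rot: [-0.006, 0.706, 0.708, 0.003]
contact_force: [-2.6, 14.9, 4.6]
gripper_width: 0.508
grasp_force: 67.6
```

```bash
python3 - <<'E'
from h import *
p=Ttool()[:3,3]; print(np.round(p,4))
a0=np.array([0,-.35,-.93]); tubenow(p+[0,0,.019]+.03*a0,a0)
E
```

```text
[ 0.5041 -0.1534  0.1271]
scene 0.62 [354. 218.] 959
side 0.89 [334. 163.] 480
axis [-0.021 -0.461 -0.887] tilt below horiz 62.5 ends [ 0.5048 -0.138   0.1687] [ 0.5026 -0.1867  0.0752] res 0.00091
```

Request:
servo_tool --motion '[-0.8,-0.05,0,-0.01,0,-0.8,-0.1,0,-0.015,0,-0.8,-0.15,0,-0.015,0,-0.8,-0.2,0,0,0,-0.8,-0.25,0,0,0]'

```text
time: 9.9
tool_pos: [0.505, -0.1856, 0.1275]
tool_rot: [-0.003, 0.706, 0.708, 0.002]
contact_force: [-0.8, 10.2, 3.2]
gripper_width: 0.5
grasp_force: 59.1
```

```bash
python3 - <<'E'
from h import *
p=Ttool()[:3,3]; print(np.round(p,4))
a0=np.array([0,0,-1.]); tubenow(p+[0,0,.019]+.03*a0,a0)
E
```

```text
[ 0.505  -0.1856  0.1275]
scene 0.69 [361. 225.] 940
side 0.92 [338. 160.] 566
axis [-0.014 -0.113 -0.994] tilt below horiz 83.5 ends [ 0.5052 -0.1742  0.1731] [ 0.5037 -0.1861  0.0678] res 0.00084
```

The tube now stands at about 84° with its mouth at z ≈ 0.066. The bore clearance allows for that lean, so I'll back off the peg, lift over its tip and re-measure.

Request:
servo_tool --motion '[-0.8,0.05,0,0,0,-0.8,0.1,0,-0.1,0,-0.8,0.1,0,-0.35,0,-0.8,0.1,0,-0.6,0,-0.8,0.1,0,-0.6,0]'

```text
time: 10.72
tool_pos: [0.5073, -0.1774, 0.2037]
tool_rot: [0.004, 0.706, 0.708, 0.001]
contact_force: [-0.2, -0.2, -0.8]
gripper_width: 0.501
grasp_force: 60.4
```

```bash
python3 - <<'E'
from h import *
p=Ttool()[:3,3]; print(np.round(p,4))
a0=np.array([0,-.1,-1.]); a,c=tubenow(p+[0,.008,.019]+.03*a0,a0)
rgb,d,M,K,D=grab("side"); save(cv2.resize(rgb[80:260,240:440],(800,600))[:, :],"s2.png")
E
```

```text
[ 0.5073 -0.1774  0.2037]
scene 0.56 [362. 183.] 1105
side 0.57 [337. 135.] 708
axis [ 0.003 -0.134 -0.991] tilt below horiz 82.3 ends [ 0.5059 -0.1642  0.2482] [ 0.5062 -0.1784  0.1427] res 0.00087
```

View pics/s2.png

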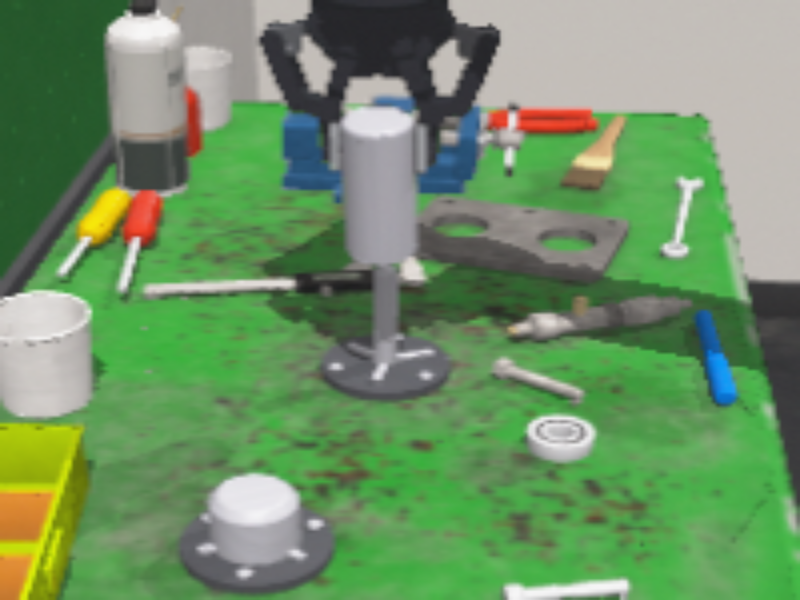

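In the side view the tube is upright at about (380, 190), in front of the peg and clear of its tip. Next I'll shift it over the peg and start down.

Request:
servo_tool --motion '[-0.8,-0.17,-0.01,0,0,-0.8,-0.34,-0.02,0,0,-0.8,-0.34,-0.02,0,0,-0.8,-0.34,-0.02,0.1,0,-0.8,-0.34,-0.02,0.2,0]'

```text
time: 11.6
tool_pos: [0.5028, -0.2169, 0.1743]
tool_rot: [-0.0, 0.706, 0.708, -0.0]
contact_force: [-0.6, 0.4, -1.7]
gripper_width: 0.496
grasp_force: 60.5
```

```bash
python3 - <<'E'
from h import *
p=Ttool()[:3,3]; print(np.round(p,4))
a0=np.array([0,-.13,-1.]); a,c=tubenow(p+[0,.008,.019]+.03*a0,a0)
E
```

```text
[ 0.5028 -0.2169  0.1743]
scene 0.78 [371. 208.] 1194
side 0.7 [338. 137.] 627
axis [-0.005 -0.132 -0.991] tilt below horiz 82.4 ends [ 0.5022 -0.204   0.2191] [ 0.5017 -0.2179  0.1143] res 0.00077
```

Request:
servo_tool --motion '[-0.8,-0.012,0.012,0,0,-0.8,-0.012,0.012,0.12,0,-0.8,-0.012,0.012,0.25,0,-0.8,-0.012,0.012,0.38,0,-0.8,-0.012,0.012,0.5,0]'

```text
time: 12.42
tool_pos: [0.504, -0.2183, 0.1137]
tool_rot: [-0.001, 0.706, 0.708, -0.0]
contact_force: [-0.8, -0.1, -0.5]
gripper_width: 0.499
grasp_force: 60.4
```

Request:
servo_tool --motion '[-0.8,0,0,0.1,0,-0.8,0,0,0.18,0,-0.8,0,0,0.22,0,-0.8,0,0,0.22,0,-0.8,0,0,0.22,0]'

```text
time: 13.05
tool_pos: [0.5049, -0.2189, 0.0897]
tool_rot: [0.001, 0.706, 0.708, 0.0]
contact_force: [0.1, -0.1, -2.0]
gripper_width: 0.502
grasp_force: 60.4
```

```bash
python3 - <<'E'
from h import *
p=Ttool()[:3,3]; print(np.round(p,4))
a0=np.array([0,-.13,-1.]); a,c=tubenow(p+[0,.008,.019]+.03*a0,a0)
E
```

```text
[ 0.5049 -0.2189  0.0897]
scene 0.85 [370. 249.] 1008
side 0.73 [339. 167.] 530
axis [-0.007 -0.131 -0.991] tilt below horiz 82.5 ends [ 0.5045 -0.2064  0.1355] [ 0.5037 -0.2202  0.0303] res 0.00072
```

Request:
servo_tool --motion '[-0.8,0,0,0.03,0,-0.8,0,0,0.055,0,-0.8,0,0,0.07,0,-0.8,0,0,0.085,0,-0.8,0,0,0.085,0]'

```text
time: 13.88
tool_pos: [0.5046, -0.2188, 0.0799]
tool_rot: [-0.0, 0.706, 0.708, -0.0]
contact_force: [-2.6, 0.5, 4.6]
gripper_width: 0.502
grasp_force: 60.7
```

Request:
servo_tool --motion '[-0.8,0,0,0.01,0,-0.8,0,0,0.02,0,-0.8,0,0,0.025,0]'

```text
time: 14.25
tool_pos: [0.505, -0.2194, 0.0793]
tool_rot: [0.0, 0.706, 0.708, -0.001]
contact_force: [-8.1, 1.1, 17.6]
gripper_width: 0.499
grasp_force: 61.7
```

```bash
python3 - <<'E'
from h import *
p=Ttool()[:3,3]; print(np.round(p,4))
a0=np.array([0,-.13,-1.]); a,c=tubenow(p+[0,.008,.019]+.03*a0,a0)
rgb,d,M,K,D=grab("side"); s=cv2.resize(rgb[120:220,280:400],(480,400)); rgb,d,M,K,D=grab("scene"); save(np.hstack([s[:400,120:440],cv2.resize(rgb[210:310,310:430],(480,400))]),"c3.png")
E
```

```text
[ 0.505  -0.2194  0.0793]
scene 0.64 [369. 255.] 1005
side 0.71 [338. 170.] 518
axis [-0.007 -0.121 -0.993] tilt below horiz 83.0 ends [ 0.5042 -0.2071  0.125 ] [ 0.5035 -0.2201  0.0186] res 0.00077
```

View pics/c3.png

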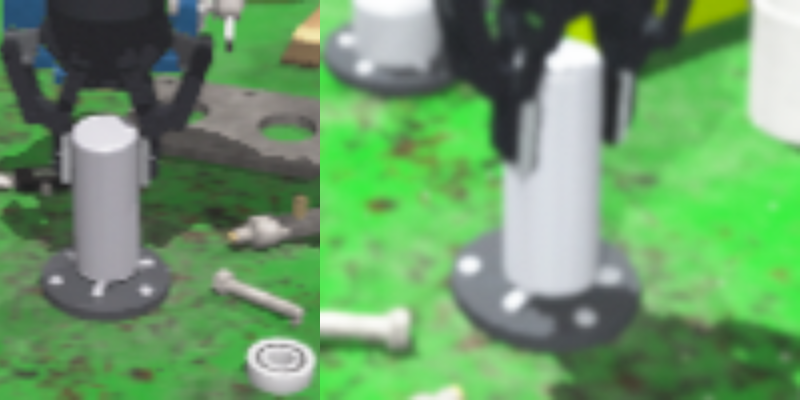

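The tube is on the foot over the peg and leaning about 7°, with one edge touching the ribs. I'll ease it upright by moving a little down and towards -y before letting go.

Request:
servo_tool --motion '[-0.8,-0.015,0,0.01,0,-0.8,-0.03,0,0.015,0,-0.8,-0.045,0,0.02,0,-0.8,-0.06,0,0.02,0,-0.8,-0.06,0,0.02,0]'

```text
time: 15.18
tool_pos: [0.5068, -0.2266, 0.0776]
tool_rot: [0.002, 0.706, 0.708, 0.001]
contact_force: [-2.9, 1.1, 15.2]
gripper_width: 0.496
grasp_force: 58.1
```

```bash
python3 - <<'E'
from h import *
p=Ttool()[:3,3]; print(np.round(p,4))
a0=np.array([0,-.1,-1.]); a,c=tubenow(p+[0,.008,.019]+.03*a0,a0)
E
```

```text
[ 0.5068 -0.2266  0.0776]
scene 0.89 [372. 257.] 826
side 0.78 [337. 171.] 502
axis [-0.006 -0.05  -0.999] tilt below horiz 87.1 ends [ 0.5062 -0.2155  0.1242] [ 0.5056 -0.2208  0.0185] res 0.00079
```

Request:
servo_tool --motion '[-0.8,-0.015,0,0.005,0,-0.8,-0.03,0,0.005,0,-0.8,-0.035,0,0.005,0]'

```text
time: 15.75
tool_pos: [0.5072, -0.2304, 0.0768]
tool_rot: [0.002, 0.706, 0.708, 0.002]
contact_force: [-0.8, 3.7, 13.4]
gripper_width: 0.495
grasp_force: 58.6
```

```bash
python3 - <<'E'
from h import *
p=Ttool()[:3,3]; print(np.round(p,4))
a0=np.array([0,-.05,-1.]); a,c=tubenow(p+[0,.008,.019]+.03*a0,a0)
E
```

```text
[ 0.5072 -0.2304  0.0768]
scene 0.64 [374. 256.] 897
side 0.83 [337. 170.] 528
axis [ 0.005 -0.02  -1.   ] tilt below horiz 88.8 ends [ 0.5061 -0.2197  0.1239] [ 0.5066 -0.2218  0.0186] res 0.00073
```

Request:
servo_tool --motion '[0.05,0,0,0,0,0.1,0,0,0,0,0.2,0,0,0,0,0.5,0,0,0,0,0.9,0,0,0,0]'

```text
time: 16.58
tool_pos: [0.5044, -0.2299, 0.0726]
tool_rot: [-0.0, 0.706, 0.708, -0.0]
contact_force: [0.4, 1.1, 0.9]
gripper_width: 0.934
grasp_force: 0.0
```

Request:
servo_tool --motion '[1,0,0,0,0,1,0,0,-0.05,0,1,0,0,-0.2,0,1,0,0,-0.5,0,1,0,0,-0.9,0]'

```text
time: 17.2
tool_pos: [0.504, -0.2297, 0.1823]
tool_rot: [-0.001, 0.706, 0.708, -0.0]
contact_force: [0.2, -0.8, 0.9]
gripper_width: 0.998
grasp_force: 0.0
```

Request:
servo_tool --motion '[1,0.2,0,-0.3,0,1,0.5,0,-0.3,0,1,0.5,0,-0.3,0]'

```text
time: 17.58
tool_pos: [0.5049, -0.1687, 0.2193]
tool_rot: [0.002, 0.705, 0.709, 0.001]
contact_force: [-0.0, -0.5, -0.5]
gripper_width: 0.998
grasp_force: 0.0
```

```bash
python3 - <<'E'
from h import *
a0=np.array([0,0,-1.]); tubenow([.506,-.22,.069],a0)
rgb,d,M,K,D=grab("side"); s=cv2.resize(rgb[120:220,280:400],(480,400)); rgb,d,M,K,D=grab("scene"); save(np.hstack([s[:400,120:440],cv2.resize(rgb[210:310,310:430],(480,400))]),"c4.png")
E
```

```text
scene 0.74 [372. 252.] 1298
side 0.63 [338. 170.] 513
axis [-0.013  0.002 -1.   ] tilt below horiz 89.3 ends [ 0.5073 -0.224   0.1238] [ 0.506  -0.2238  0.0184] res 0.00075
```

View pics/c4.png

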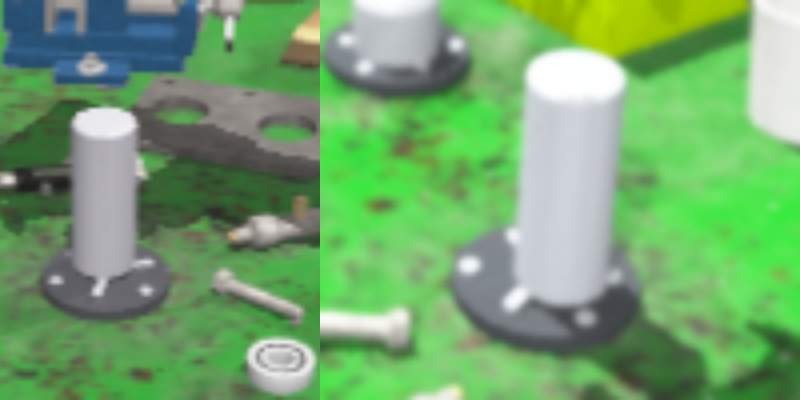

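The tube stands upright on the foot over the peg, with its top at z ≈ 0.124, and the gripper is clear. I'm handing the job in.

```bash
python3 -c "
from plant import job_done; print(job_done())"
```

```text
the job is handed in; nothing more can be done
None
```

The tube stands mouth-down over the tall slim peg, upright to within about a degree with its rim on the foot; I let go, moved the gripper clear, and handed the job in at about 18 s of the 38 s allowed.

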